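Shut and bolt the drinks chest

ROBOT

A 6-joint arm with a two-finger parallel gripper is mounted at the origin on the work surface. World frame = base frame: x ahead of the robot, y to its left, z up, the work surface at z = 0. Lengths are in m, angles in rad, forces in N, time in s.
With the tool pointing down it reaches from about 0.35 to 0.85 m from the base axis. Payload 8.1 kg.
Tool frame: the origin (TCP) lies at the very end of the fingers, on their centre line; the grasp point (between the pads) lies 19 mm behind it; z points along the fingers, y is the line along which they close (so a half turn about z gives the same grasp; the last joint's range is limited). The gripper opens to 93 mm and grips with 3 to 60 N. Pads are 15 mm wide; open, the fingers measure 128 mm over their backs; the gripper's body (75 mm by 188 mm) begins 65 mm behind the grasp point.
Start: joints at [1.132, 0.13, 1.488, -0, 1.523, -0.085], TCP at [0.208, 0.563, 0.195] pointing down, gripper open.
Joint ranges: [-2.96, 2.96], [-0.89, 2.26], [0.02, 2.5], [-1.34, 4.48], [0, 2.73], [-2.66, 2.66]. Speed limits (rad/s): [2.39, 2.39, 2.79, 3.14, 3.14, 3.14].

INTERFACE

Orientations are given as a rotation vector (axis times angle).
In Python, from plant import monitor, eyes, ticket gives the robot as it stands.
- The arm moves only by the tool arm_command, never from a script. Its argument "deltas" is a list that holds one entry, the list of rows, each a list of 6 numbers: the shift along the world's x, y, z in cm, then the turn, a rotation vector about the world's x, y, z in degrees. In form: [[[tx, ty, tz, rx, ry, rz], ...]]. A call has 1 to 12 rows; each row shifts and turns the commanded pose from where the row before left it; what a row does not reach is not made up. A row lasts 1/12 s, in which the tool goes at most 41.7 mm and 7.16 degrees, less where a joint would pass 70% of its speed; a pose out of reach is approached as far as the arm can. A call is refused whole if a number of a shift passes 4.17 or a number of a turn 7.16, either way. A call with a gripper value outside its range is refused whole. "gripper" is the opening, from -1 (shut) to 1 (fully open), set as the call begins (left out, the last holds). The fingers move at their own pace and stop on an object; "squeeze" is the grip in N (left out, the last holds). Time passes only in rows, so rows that do not move let the fingers close. It gives the time, the measured TCP pose, the force, the opening and the grip force at its end, in the units of the state.
- monitor.read_state(): the state, without advancing time (a new reading comes with each control period).
- eyes.read_camera(name): name is "scene" or "top" or "wrist"; returns the picture (480x640x3 uint8, blue, green, red); there is no depth.
- eyes.camera_model(name): a dict with "fx", "fy", "cx", "cy" (pixels), "rvec" (rotation vector, rad) and "tvec" (3), from world to camera coordinates, as OpenCV has them. Camera axes: x right, y down, z forward; pixel columns grow to the right and rows downward; lengths in m; the calibration is good to about 2 mm. A picture is of the moment at which its call begins: read the wrist's pose just before it. camera_model takes no time and is no camera call; for the wrist camera it gives the pose at the moment of the call.
- ticket.close_job(): hands the job in; it is judged then, once.
The state is a dict: "t": time; "q": joint angles; "dq": joint speeds; "joint_torque": joint torques, N m; "tool_pos": TCP position; "orientation": TCP orientation; "force": force on the tool from outside, world axes, zero at the start; "wrist_torque": the same for the moment, N m; "opening": finger opening in m; "gripper_force": force on a finger pad.
Only numpy, scipy, OpenCV 4.12 (cv2) and the standard library are available. Lean on these libraries where they do the work, as an engineer would, in place of code of your own. Each camera call takes 0.05 s, during which the arm holds its last target. There are 200 camera calls.

TASK

Shut and bolt the drinks chest: bring the lid gently down onto its rubber seal, then, pressing it down just far enough for the bolt to line up with its keeper, feel the bolt in and push it across until it is fully home, without ramming it or leaning hard on the lid. Finally fold the bolt's knob down into its notch. Leave everything else where it stands.

Things in the scene. Friction and masses are not known exactly. Their poses are not given: they have to be found in the camera images.
- chest: Pale green wooden drinks chest, 300 (x) x 400 (y) x 150 mm high, heavy, does not move. Origin: centre of its underside; its front (-x) faces the robot. Side walls 40 mm thick, 150 mm high; the lid lies between them, level with their tops at lid angle 0. The front wall (30 mm thick) is 132 mm high and stops the lid at -0.035 rad.
- lid (a joint): Lid angle (rad): 0 level, larger is open. Plank lid 253 x 316 x 10 mm, hinge line along chest y at chest x=+90, z=150 mm; free edge towards -x. Stiff hinge: stays where left, 1-3 N at the edge pushes it down. A soft rubber seal under the front edge carries it at about 0.042 rad (8 mm up at the bolt); pressing it lower there takes 5 N (at 0.025) to 10 N (at -0.025).
- lid_edge (a point): Clear spot for pressing on the lid's top face, 235 mm from the hinge line (20 mm inside the free edge) and 50 mm to the -y side of its middle. Moves with the lid. Its z is the lid's top face there.
- bolt (a joint): Travel of the bolt (m): 0 withdrawn, 0.036 fully home against the end of its slot. The steel bolt (12 mm round, tip cut square) lies on top of the lid in a slotted steel case and slides along chest +y; about 2 N of friction, more once it bears on the keeper.
- knob (a joint): Angle of the bolt's knob (rad): 0 standing up square to the lid, 1.4 folded down flat towards the chest's front (-x). It turns about the bolt's axis with about 1 N of push at the ball. The slot's walls keep it up (about 0.15 rad of play) except at the end of the travel, where a notch 12 mm long lets it fold.
- knob_ball (a point): Centre of the ball (15 mm) on the bolt's knob, on a stem 8 mm thick; 30 mm from the bolt's axis, so 42 mm above the lid's top face when the knob stands up. The bolt's axis runs 12 mm above the lid's face, 190 mm from the hinge line. The case around it is 21 mm wide and its top is 21.5 mm above the lid's face.
- bolt_tip (a point): Centre of the bolt's end face; withdrawn, 18 mm short of the keeper (a steel staple on the top of the chest's left (+y) side wall, hole 15 x 15 mm and 18 mm long along chest y, straight ahead of the bolt). The hole's centre is 7 to 17 mm above the wall's top, not measured: the lid must be pressed down until the bolt lines up (1.5 mm clearance). Home, the tip is level with the hole's far end.
- bottle: Green swing-top bottle, 68 mm thick, 214 mm tall, standing beside the chest's left wall. Origin: centre of its foot. Bystander.
- tumbler: Amber tumbler, 70 mm wide, 85 mm tall, standing in front of the chest. Origin: centre of its foot. Bystander.
- opener: Bottle opener, 140 mm long, 18 mm thick, lying on the chest's fixed rear rail behind the lid's hinges. Origin: under its middle. Bystander.

How it is judged:
On the way, in this order (a step that is already met when the one before it is completed fails the run):
1. the lid is down on its seal (value of joint lid below 0.06 rad), for 0.1 s.
2. the bolt is fully home in the keeper, holding the lid down on its seal (value of joint bolt above 0.034 m and value of joint lid below 0.045 rad), for 0.2 s.
3. the knob is folded down into its notch (value of joint knob above 1.2 rad), for 0.2 s.
At the end, for the whole second after the job is handed in: the lid is held down on its seal (below 0.045 rad), the bolt within 2 mm of its full 36 mm travel, its tip through the keeper, and the knob folded down by more than 1.2 rad (all of step 2 and value of joint knob above 1.2 rad); the robot touches nothing.
It fails at once if the bolt is rammed against the keeper with more than 20 N (contact force between bolt and keeper above 20 N).
It fails at once if the lid is pressed or slammed onto the chest's front wall with more than 20 N (contact force between lid_c0 and chest_c1 above 20 N).
It fails at once if the knob is driven against the end of its slot with more than 20 N (contact force between knob and lid_c5 above 20 N).
It fails at once if a bystander is shifted by more than 30 mm (distance of any of bottle, tumbler, opener, mug, fruit_stand, plate, jar, spoon from where it was at the start of the episode above 0.03 m).
It also fails if it takes over 72 s, if anything falls off the work surface, if the arm or the gripper's body presses on something with over 40 N, if the wrist force passes 120 N, or if a joint passes its speed limit or range.

## Working session

There is one attempt and no reset: what is moved stays moved. The work goes in short steps, Python scripts to look and compute and a tool call to move; the robot and the scene stay as the last step left them, time stands still between calls to the robot, and variables do not carry over. Pictures are saved under pics/ and viewed, at most 10 in all, crops included, and the job is handed in when it is done.

Besides the shell and the picture viewer there is one more tool, called after ">>>" as name([rows], argument=value, ...), one row to a line, values as JSON. arm_command: Moves the arm, as the interface text tells. Its arguments: {"type":"object","properties":{"deltas":{"type":"array"},"gripper":{"type":"number"},"squeeze":{"type":"number"}},"required":["deltas"]}

```bash
mkdir -p pics; ls
python3 - <<'E'
from plant import monitor, eyes, ticket
import cv2,numpy as np
s=monitor.read_state();print({k:np.round(v,3) for k,v in s.items()})
a=eyes.read_camera("scene");b=eyes.read_camera("top")
cv2.imwrite("pics/s0.png",a);cv2.imwrite("pics/t0.png",b)
for n in("scene","top"):print(eyes.camera_model(n))
E
```

```text
pics
{'t': np.float64(0.0), 'q': array([ 1.132,  0.131,  1.489, -0.   ,  1.523, -0.085]), 'dq': array([-0.   , -0.001,  0.002, -0.001,  0.   , -0.002]), 'joint_torque': array([-1.0000e-03, -5.5983e+01, -4.9176e+01,  7.7000e-02,  3.5000e-02,
       -0.0000e+00]), 'tool_pos': array([0.208, 0.562, 0.194]), 'orientation': array([-5.530e-01, -3.092e+00,  3.000e-03]), 'force': array([-0.497,  0.55 ,  0.28 ]), 'wrist_torque': array([0.028, 0.004, 0.03 ]), 'gripper_force': np.float64(0.0), 'opening': np.float64(0.093)}
{'fx': 497.4293257601699, 'fy': 497.4293257601699, 'cx': 318.2373626911808, 'cy': 238.6503741224272, 'rvec': array([ 2.30707778,  1.27822999, -0.34351428]), 'tvec': array([-0.38758357, -0.32450717,  1.27874868])}
{'fx': 472.57870261764305, 'fy': 472.57870261764305, 'cx': 310.4037581744549, 'cy': 236.6629657149564, 'rvec': array([ 2.17029623, -2.0021644 ,  0.23761789]), 'tvec': array([0.05096106, 0.61055943, 0.98391417])}
```

View pics/s0.png

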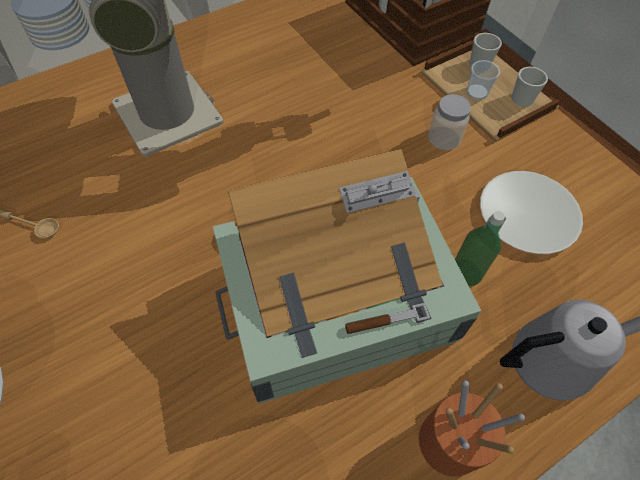

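View pics/t0.png

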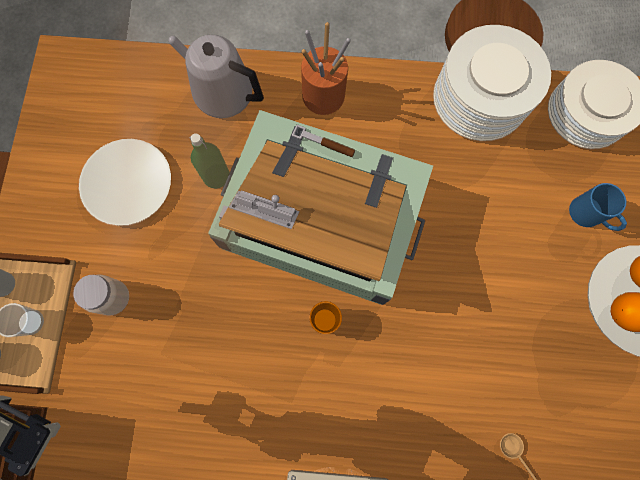

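The top view shows the chest with green corners near (262,113), (433,165), (388,298) and (210,232). The bolt case is around (265,208), with the knob ball at about (275,200). The bottle is at (205,165) and the tumbler at (325,318). I'll zoom in on both views.

```bash
cat > h.py <<'E'
from plant import monitor, eyes, ticket
import cv2,numpy as np
def cam(n):
    m=eyes.camera_model(n);R=cv2.Rodrigues(np.array(m["rvec"]))[0];t=np.array(m["tvec"])
    return m,R,t
def ray(n,uv):
    m,R,t=cam(n);d=R.T@np.array([(uv[0]-m["cx"])/m["fx"],(uv[1]-m["cy"])/m["fy"],1]);return -R.T@t,d
def onz(n,uv,z):
    c,d=ray(n,uv);return c+d*(z-c[2])/d[2]
def two(u1,u2,n1="top",n2="scene"):
    c,d=ray(n1,u1);e,f=ray(n2,u2);s=np.linalg.lstsq(np.c_[d,-f],e-c,rcond=None)[0]
    p=c+d*s[0];q=e+f*s[1];return (p+q)/2,np.linalg.norm(p-q)
def proj(n,p):
    m,R,t=cam(n);x=R@np.array(p)+t;return np.array([m["fx"]*x[0]/x[2]+m["cx"],m["fy"]*x[1]/x[2]+m["cy"]])
E
python3 - <<'E'
import cv2
from h import *
a=cv2.imread("pics/s0.png")[145:325,205:455];b=cv2.imread("pics/t0.png")[105:285,195:445]
c=cv2.resize(a,None,fx=3.2,fy=3.2,interpolation=2);d=cv2.resize(b,None,fx=3.2,fy=3.2,interpolation=2)
cv2.imwrite("pics/sc.png",c);cv2.imwrite("pics/tc.png",d)
for uv in [(262,113),(433,165),(390,298),(210,232)]:print(onz("top",uv,.15))
for uv in [(217,226),(258,388),(477,311)]:print('s',onz("scene",uv,.15))
E
```

```text
[0.85850468 0.22784691 0.15      ]
[ 0.76511542 -0.15181333  0.15      ]
[ 0.47232183 -0.07140541  0.15      ]
[0.57914994 0.30702578 0.15      ]
s [ 0.4794365  -0.06796274  0.15      ]
s [ 0.78136427 -0.14626373  0.15      ]
s [0.86419809 0.22886881 0.15      ]
```

View pics/sc.png

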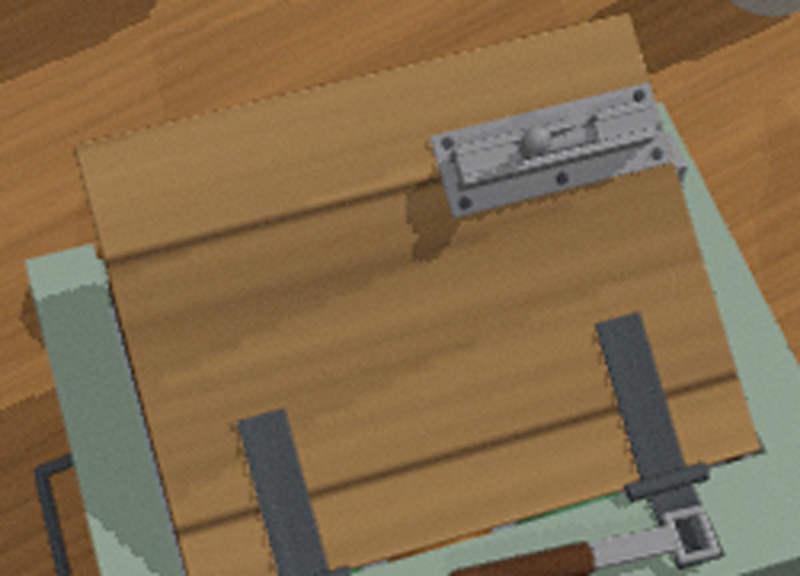

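View pics/tc.png

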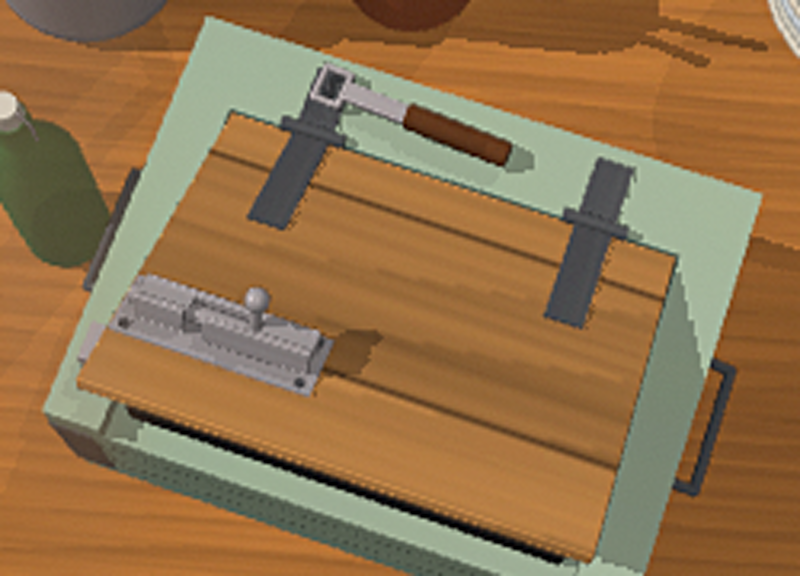

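Run:
```python
from h import *
T=lambda u,v:(u/3.2+195,v/3.2+105)
S=lambda u,v:(u/3.2+205,v/3.2+145)
RL=onz("top",T(205,17),.15);RR=onz("top",T(760,195),.15);FL=onz("top",T(45,410),.15)
FRs=onz("scene",S(27,262),.15);RRs=onz("scene",(258,384),.15);RLs=onz("scene",(477,308),.15)
print(RL,RR,FL,FRs,RRs,RLs)
print(np.linalg.norm(RL-RR),np.linalg.norm(RL-FL))
P=np.array([RL,RR,FL,FRs,RRs,RLs])[:,:2]
L=np.array([[.15,.2],[.15,-.2],[-.15,.2],[-.15,-.2],[.15,-.2],[.15,.2]])
c=P.mean(0)
Lc=L-L.mean(0);Pc=P-c
yaw=np.arctan2((Lc[:,0]*Pc[:,1]-Lc[:,1]*Pc[:,0]).sum(),(Lc*Pc).sum())
R=np.array([[np.cos(yaw),-np.sin(yaw)],[np.sin(yaw),np.cos(yaw)]])
o=c-R@L.mean(0);print("chest",o,yaw,"res mm",((P-(L@R.T+o))*1000).round(1))
for n,a,b in[("lidFL",T(78,378),S(630,15)),("lidFR",T(595,556),S(78,148)),("ball",T(257,298),S(538,140))]:
    p,e=two(a,b);q=R.T@(p[:2]-o);print(n,p,e,"chest frame",q,p[2])
    print("  lid angle",np.arctan2(p[2]-.15,.09-q[0]),np.hypot(p[2]-.15,.09-q[0]))
print(two((205,185),(470,285)))
for n,pt in[("bottle",(213,186)),("tumbler",(325,322))]:
    print(n,onz("top",pt,0))
```

```text
[0.86451798 0.23503856 0.15      ] [ 0.76287212 -0.1507851   0.15      ] [0.57659874 0.30865235 0.15      ] [ 0.47770507 -0.07441542  0.15      ] [ 0.77595523 -0.14331302  0.15      ] [0.86005169 0.23255546 0.15      ]
0.39898844148685964 0.29718087893690415
chest [0.67112021 0.08012429] -0.2458454185157511 res mm [[-0.8 -2.6]
 [-5.1 -0.4]
 [ 2.3 -2. ]
 [ 0.7  2.9]
 [ 8.   7.1]
 [-5.2 -5. ]]
lidFL [0.57416131 0.26842688 0.25160751] 0.002902609326647332 chest frame [-0.13987194  0.15904318] 0.2516075136837534
  lid angle 0.41619622533378453 0.25132686800763976
lidFR [ 0.49391037 -0.03609098  0.25107464] 0.00410063273166794 chest frame [-0.14359742 -0.15584959] 0.25107464492615816
  lid angle 0.4083638210263556 0.2545266995408698
ball [0.62626492 0.16702424 0.26584306] 0.0015775968791963343 chest frame [-0.06465598  0.07337031] 0.26584305796404756
  lid angle 0.6428845370817212 0.1932306540661665
(array([ 0.76525881,  0.3951888 , -0.10119383]), np.float64(0.007740041732887911))
bottle [0.73153359 0.35154203 0.        ]
tumbler [0.42400692 0.0519162  0.        ]
```

>>> arm_command([
  [[0,0,2,0,0,0.5],[1,-1.5,2,0,0,0.5],[1.7,-2.5,1.5,0,0,0.5],[1.7,-2.5,1.5,0,0,0.5],[1.7,-2.5,1,0,0,0.5],[1.7,-2.5,1,0,0,0.5],[1.7,-2.5,0.5,0,0,0.5],[1.7,-2.5,0,0,0,0.5],[1.7,-2.5,0,0,0,0.5],[1.7,-2.5,0,0,0,0.5],[1.7,-2.5,0,0,0,0.5],[1.7,-2.5,0,0,0,0.5]],
], gripper=-1)

```text
t: 1.1
tool_pos: [0.3882, 0.2964, 0.2896]
orientation: [-0.389, -3.117, 0.001]
force: [0.1, 0.0, -0.5]
opening: 0.0177
gripper_force: 0.0
```

>>> arm_command([
  [[1.7,-2.5,0,0,0,0.2],[1.7,-2.5,0,0,0,0],[1.7,-2.5,0,0,0,0],[1.7,-2.5,0,0,0,0],[1.7,-2.5,0,0,0,0],[1.7,-2.5,0,0,0,0],[1.7,-2.5,0,0,0,0],[1.7,-2.5,0,0,0,0],[1.4,-2.5,0,0,0,0],[0,-1.0,0,0,0,0],[0,0,0,0,0,0]],
])

```text
t: 2.02
tool_pos: [0.5378, 0.0607, 0.2891]
orientation: [-0.389, -3.116, 0.001]
force: [-0.2, 1.2, -1.4]
opening: 0.0005
gripper_force: 0.0
```

Run:
```python
from h import *
from scipy.spatial.transform import Rotation as Q
s=monitor.read_state();print(s["t"],s["tool_pos"],s["force"],s["opening"]);print(Q.from_rotvec(s["orientation"]).as_matrix().round(3))
```

```text
2.0167 [0.53783141 0.06068065 0.28908822] [-0.22167408  1.1689539  -1.43488357] 0.0005122990667716482
[[-0.969  0.246 -0.002]
 [ 0.246  0.969 -0.001]
 [ 0.002 -0.001 -1.   ]]
```

>>> arm_command([
  [[0,0,-1.5,0,0,0],[0,0,-1.2,0,0,0],[0,0,-0.8,0,0,0],[0,0,-0.4,0,0,0],[-0.15,0.04,-0.4,0,0,0],[-0.15,0.04,-0.4,0,0,0],[-0.15,0.04,-0.4,0,0,0],[-0.15,0.04,-0.4,0,0,0],[-0.15,0.04,-0.4,0,0,0],[-0.15,0.04,-0.4,0,0,0]],
])

```text
t: 2.85
tool_pos: [0.5288, 0.0653, 0.2269]
orientation: [0.385, 3.117, 0.0]
force: [0.1, 0.6, 0.0]
opening: 0.0005
gripper_force: 0.3
```

>>> arm_command([
  [[-0.1,0.02,-0.5,0,0,0],[-0.1,0.02,-0.5,0,0,0],[-0.1,0.03,-0.5,0,0,0],[-0.1,0.02,-0.5,0,0,0],[-0.1,0.03,-0.5,0,0,0],[0,0,-0.5,0,0,0]],
])

```text
t: 3.35
tool_pos: [0.5237, 0.0665, 0.1964]
orientation: [-0.385, -3.118, 0.0]
force: [0.1, -0.6, -0.2]
opening: 0.0001
gripper_force: 0.3
```

Run:
```python
from h import *
a=eyes.read_camera("top")[105:305,195:445]
cv2.imwrite("pics/t1.png",cv2.resize(a,None,fx=2.9,fy=2.9,interpolation=2))
s=monitor.read_state();print(s["tool_pos"],s["force"])
```

```text
[0.52319188 0.06646359 0.19516571] [-0.17022109  0.91265018 -0.13541419]
```

View pics/t1.png

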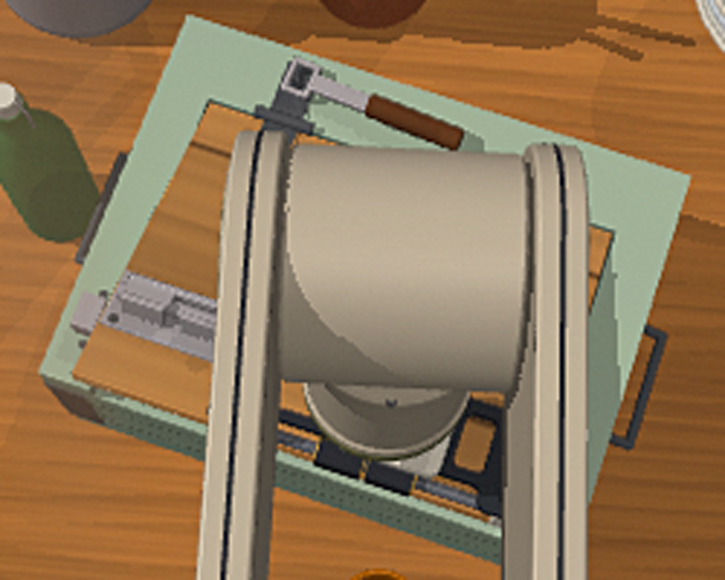

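The lid is going down with the tool: its front-left corner is now at crop (75,375), and the keeper shows at (88,310). I'll continue slowly.

>>> arm_command([
  [[-0.04,0.01,-0.3,0,0,0],[-0.04,0.01,-0.3,0,0,0],[-0.04,0.01,-0.3,0,0,0],[-0.04,0.01,-0.3,0,0,0],[-0.04,0.01,-0.3,0,0,0],[0,0,-0.3,0,0,0],[0,0,-0.3,0,0,0],[0,0,-0.2,0,0,0],[0,0,-0.2,0,0,0],[0,0,-0.2,0,0,0],[0,0,-0.1,0,0,0],[0,0,0,0,0,0]],
])

```text
t: 4.4
tool_pos: [0.5218, 0.067, 0.1686]
orientation: [-0.385, -3.118, 0.0]
force: [0.7, 0.7, -0.0]
opening: 0.0004
gripper_force: 0.0
```

>>> arm_command([
  [[0,0,-0.1,0,0,0],[0,0,-0.1,0,0,0],[0,0,-0.1,0,0,0],[0,0,-0.1,0,0,0],[0,0,-0.1,0,0,0],[0,0,-0.1,0,0,0],[0,0,-0.1,0,0,0],[0,0,-0.1,0,0,0],[0,0,0,0,0,0]],
])

```text
t: 5.15
tool_pos: [0.5218, 0.0669, 0.1607]
orientation: [-0.385, -3.118, 0.0]
force: [0.2, -0.1, 0.1]
opening: 0.0005
gripper_force: 0.1
```

>>> arm_command([
  [[0,0,-0.1,0,0,0],[0,0,-0.1,0,0,0],[0,0,-0.1,0,0,0],[0,0,0,0,0,0]],
])

```text
t: 5.48
tool_pos: [0.5218, 0.067, 0.1577]
orientation: [-0.385, -3.118, 0.0]
force: [0.6, 0.1, 0.2]
opening: 0.0007
gripper_force: 0.1
```

Run:
```python
from h import *
a=eyes.read_camera("scene")[120:340,195:455]
cv2.imwrite("pics/s1.png",cv2.resize(a,None,fx=2.7,fy=2.7,interpolation=2))
s=monitor.read_state();print(s["t"],s["tool_pos"],s["force"])
```

```text
5.5333 [0.52180028 0.06695625 0.15774119] [ 0.36019886  0.35181027 -0.21144789]
```

View pics/s1.png

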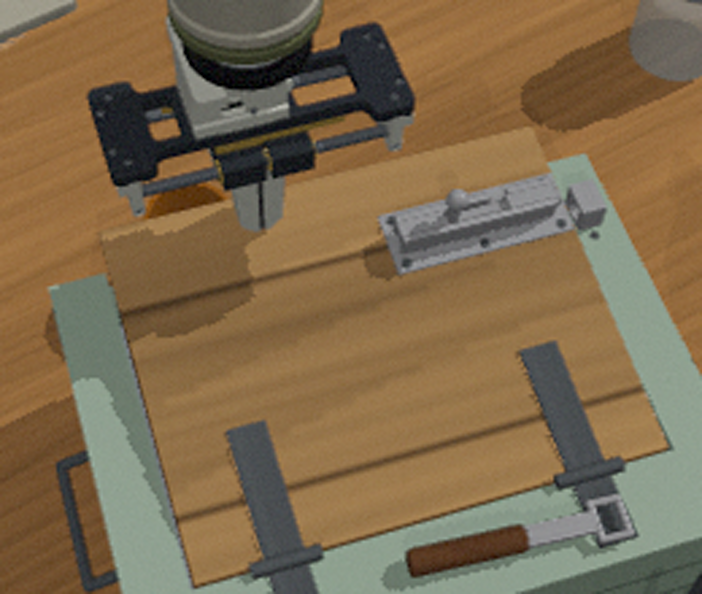

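The fingertips are at crop (263,228), over or near the lid. The lid's front corners are at (103,235) and (535,128), the ball at (457,200) and the keeper at (587,205). I'll work out the lid angle from the corners.

```bash
cat >> h.py <<'E'
O=np.array([.6712,.0801]);YAW=-.246
def w(x,y,z):
    c,s=np.cos(YAW),np.sin(YAW);return np.array([O[0]+c*x-s*y,O[1]+s*x+c*y,z])
def lidp(th,r,y,h=0):
    return w(.09-r*np.cos(th)+h*np.sin(th),y,.15+r*np.sin(th)+h*np.cos(th))
def ch(p):
    c,s=np.cos(YAW),np.sin(YAW);d=np.array(p[:2])-O;return np.array([c*d[0]+s*d[1],-s*d[0]+c*d[1],p[2]])
E
python3 - <<'E'
from h import *
f=lambda u,v:(u/2.7+195,v/2.7+120)
print("meas",f(103,235),f(535,128),"ball",f(457,200),"keeper",f(587,205),"tip",f(263,228))
for th in(.04,.08,.12,.16,.2):print(th,proj("scene",lidp(th,.253,-.158)),proj("scene",lidp(th,.253,.158)),proj("scene",lidp(th,.19,.0734,.042)))
print("tcp",proj("scene",monitor.read_state()["tool_pos"]), ch(monitor.read_state()["tool_pos"]))
E
```

```text
meas (233.14814814814815, 207.03703703703704) (393.14814814814815, 167.4074074074074) ball (364.25925925925924, 194.07407407407408) keeper (412.4074074074074, 195.92592592592592) tip (292.4074074074074, 204.44444444444446)
0.04 [231.7486214  213.08638658] [388.9139878  172.78402635] [362.10685154 196.86274354]
0.08 [231.07128094 210.26274013] [389.71940089 169.7465181 ] [362.88931314 195.31762908]
0.12 [230.43264301 207.56682622] [390.61719405 166.81841216] [363.73980403 193.90585143]
0.16 [229.83457268 205.00543587] [391.6090161  164.00609223] [364.65887128 192.63282032]
0.2 [229.27900859 202.58564837] [392.69649014 161.31620515] [365.64697116 191.50399765]
tcp [291.12014853 208.10591451] [-0.14170108 -0.04913082  0.15774119]
```

>>> arm_command([
  [[0,0,-0.1,0,0,0],[0,0,-0.1,0,0,0],[0,0,-0.1,0,0,0]],
])

```text
t: 5.78
tool_pos: [0.5219, 0.067, 0.1549]
orientation: [0.385, 3.118, 0.0]
force: [-0.5, 0.0, 0.2]
opening: 0.0004
gripper_force: 0.3
```

Run:
```python
from h import *
for p in [(-.15,-.2),(.15,-.2),(.15,.2),(-.15,.2)]:print(p,proj("scene",w(*p,.15)),proj("top",w(*p,.15)))
print(proj("scene",lidp(.412,.253,-.158)),proj("scene",lidp(.412,.253,.158)),proj("top",lidp(.412,.253,-.158)),proj("top",lidp(.412,.253,.158)))
s=monitor.read_state();print(s["tool_pos"],s["force"],s["joint_torque"])
```

```text
(-0.15, -0.2) [211.8366761  227.30954777] [393.05592773 295.90774146]
(0.15, -0.2) [251.52581188 382.0611825 ] [432.37087698 163.7110758 ]
(0.15, 0.2) [481.34213011 309.03403789] [257.97948331 109.87639699]
(-0.15, 0.2) [410.23587638 175.8048791 ] [207.99067286 234.06512094]
[227.12894804 192.43654494] [400.11868898 149.39593555] [381.33047617 277.67887342] [218.8955381  223.80954245]
[0.52187096 0.06696031 0.15488899] [-0.47851669  0.02761401  0.20126834] [-1.10190881e-01 -4.56757092e+01 -4.83331883e+01 -5.50932717e-02
 -5.72876539e-02 -9.42508723e-05]
```

Run:
```python
from h import *
a=eyes.read_camera("scene")[130:260,215:445]
b=eyes.read_camera("top")[200:310,195:415]
A=cv2.resize(a,(800,452),interpolation=2)[:300];A=cv2.resize(a,None,fx=3,fy=3,interpolation=2)[:330]
B=cv2.resize(b,None,fx=3,fy=3,interpolation=2)[:270]
C=np.zeros((600,700,3),np.uint8);C[:A.shape[0],:A.shape[1]]=A;C[330:330+B.shape[0],:B.shape[1]]=B
cv2.imwrite("pics/c1.png",C)
for z in (.15,.16,.17,.18): print(z,ch(onz("scene",(292.4,204.4),z)))
for th in(.04,.08,.12,.16,.2,.24):print(th,proj("top",lidp(th,.253,-.158)),proj("top",lidp(th,.253,.158)))
```

```text
0.15 [-0.15445081 -0.0430922   0.15      ]
0.16 [-0.14758734 -0.04478997  0.16      ]
0.17 [-0.14072387 -0.04648775  0.17      ]
0.18 [-0.1338604  -0.04818552  0.18      ]
0.04 [371.7987415  294.63530652] [223.72246202 245.00024649]
0.08 [372.51584696 293.73252982] [222.92192385 243.61903932]
0.12 [373.30626342 292.6168395 ] [222.18117575 242.02735234]
0.16 [374.17067303 291.28383434] [221.50355585 240.22199642]
0.2 [375.10957047 289.72952246] [220.89240281 238.20024596]
0.24 [376.12324317 287.95038105] [220.35103742 235.9598951 ]
```

View pics/c1.png

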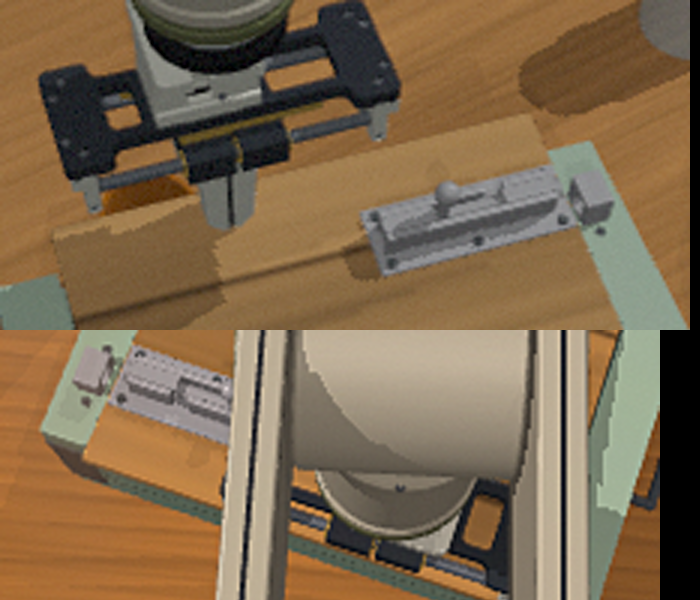

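The scene crop puts the lid corners at (53,238) and (532,115), so the lid is at about 0.1 rad with the fingertips on it at (228,228). The keeper is at (590,197). The lid is following a little higher than the reported TCP height suggests. I'll keep going down slowly until the seal force shows.

>>> arm_command([
  [[0,0,-0.1,0,0,0],[0,0,-0.1,0,0,0],[0,0,-0.1,0,0,0],[0,0,-0.1,0,0,0],[0,0,-0.1,0,0,0],[0,0,0,0,0,0]],
])

```text
t: 6.38
tool_pos: [0.5218, 0.067, 0.1496]
orientation: [-0.385, -3.118, 0.0]
force: [0.2, 0.3, -0.0]
opening: 0.0007
gripper_force: 0.1
```

>>> arm_command([
  [[0,0,-0.1,0,0,0],[0,0,-0.1,0,0,0],[0,0,-0.1,0,0,0],[0,0,0,0,0,0]],
])

```text
t: 6.72
tool_pos: [0.5218, 0.0669, 0.1467]
orientation: [-0.385, -3.118, 0.0]
force: [0.1, -0.1, -0.0]
opening: 0.0007
gripper_force: 0.1
```

Run:
```python
from h import *
import time
for i in range(3):
    s=monitor.read_state();print(s["t"],s["tool_pos"],s["force"])
```

```text
6.7167 [0.52178354 0.06694414 0.14666307] [ 0.07570938 -0.13217862 -0.04029269]
6.7167 [0.52178354 0.06694414 0.14666307] [ 0.07570938 -0.13217862 -0.04029269]
6.7167 [0.52178354 0.06694414 0.14666307] [ 0.07570938 -0.13217862 -0.04029269]
```

```bash
cat >> h.py <<'E'
def lidangle(img,ref=cv2.imread("pics/s0.png")):
    pts=np.float32([(u/3.2+205,v/3.2+145) for u,v in[(447,143),(638,95),(656,154),(465,203),(561,178)]])
    g=lambda i:cv2.cvtColor(i,cv2.COLOR_BGR2GRAY)
    # 3D of each screw on the plate at th0, then fit th to tracked pixels
    th0=.412;n,st,_=cv2.calcOpticalFlowPyrLK(g(ref),g(img),pts,None,winSize=(21,21),maxLevel=3)
    out=[]
    for p,q,ok in zip(pts,n,st):
        c,d=ray("scene",p);cc=ch(c);e=ch(c+d);dd=e-cc
        N=np.array([np.sin(th0),0,np.cos(th0)]);H=np.array([.09,0,.15])+.002*N
        X=cc+dd*(N@(H-cc))/(N@dd);r=(.09+.002*np.sin(th0)-X[0])/np.cos(th0)
        ths=np.arange(-.05,.5,.002);P=np.array([proj("scene",lidp(t,r,X[1],.002)) for t in ths])
        k=np.argmin(np.linalg.norm(P-q,axis=1));out.append((round(float(r),4),round(float(X[1]),4),int(ok[0]),round(float(ths[k]),3),round(float(np.linalg.norm(P[k]-q)),1)))
    return out
E
python3 - <<'E'
from h import *
a=eyes.read_camera("scene");cv2.imwrite("pics/s2.png",a)
for o in lidangle(a):print(o)
E
```

```text
(0.2068, 0.038, 1, 0.092, 0.3)
(0.2061, 0.1504, 1, 0.286, 4.3)
(0.1715, 0.15, 1, 0.336, 1.3)
(0.1725, 0.0379, 1, 0.09, 1.0)
(0.1722, 0.0937, 1, 0.098, 1.6)
```

Run:
```python
from h import *
c=cv2.imread("pics/s1.png");c=cv2.resize(c,(260,220),interpolation=3)
A=c[50:110,55:155];B=cv2.imread("pics/s2.png")[170:230,250:350]
w_=eyes.read_camera("wrist")
C=np.zeros((600,800,3),np.uint8)
C[:240,:400]=cv2.resize(A,(400,240),interpolation=2);C[:240,400:]=cv2.resize(B,(400,240),interpolation=2)
C[240:,:480]=cv2.resize(w_,(480,360),interpolation=3)
cv2.imwrite("pics/c2.png",C)
s=monitor.read_state();print(s["tool_pos"],s["force"],s["t"])
print("tcp in wrist",proj("wrist",s["tool_pos"])*.75+[0,240])
for th in(.03,.09):print(th,[(proj("wrist",lidp(th,r,y))*.75+[0,240]).round(0) for r,y in((.253,-.158),(.253,0),(.253,.1))])
```

```text
[0.5218178  0.0669449  0.14679934] [ 0.70499782  0.69981311 -0.33565479] 6.8167
tcp in wrist [238.55735926 452.22054596]
0.03 [array([ 79., 429.]), array([311., 429.]), array([457., 429.])]
0.09 [array([ 66., 437.]), array([317., 437.]), array([476., 437.])]
```

View pics/c2.png

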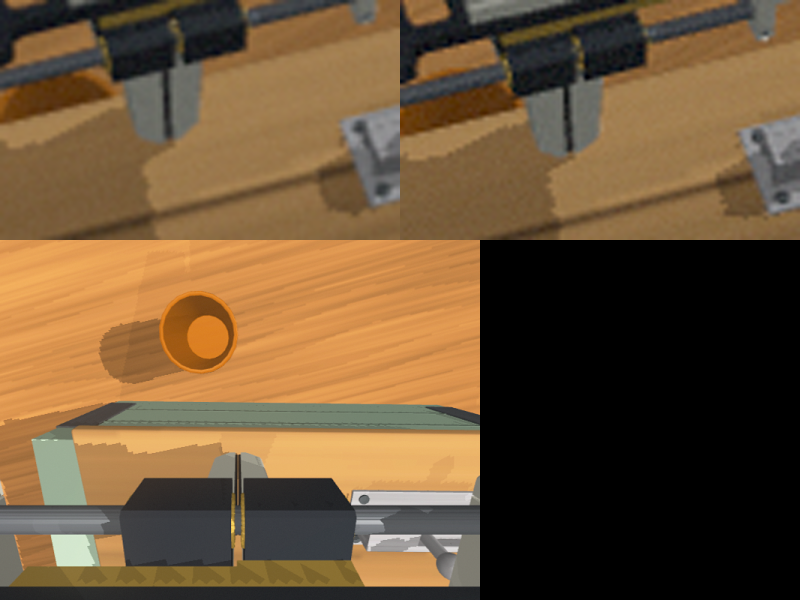

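The wrist view shows the lid's front edge at row 430, the chest's foot edge at row 403 (left corner near (118,403)), the wall's top corner near (33,440), and the fingertips on the lid at (238,453). I'll check these against the model.

Run:
```python
from h import *
P=lambda p:(proj("wrist",p)*.75+[0,240]).round(1)
print("foot",P(w(-.15,-.2,0)),P(w(-.15,.2,0)),"top right wall outer",P(w(-.15,-.2,.15)),"inner",P(w(-.15,-.16,.15)),"front wall",P(w(-.15,0,.132)))
print("case screw(.2065,.038)",[P(lidp(t,.2065,.038,.002)) for t in(.0,.03,.06,.09)])
print("lid edge",[P(lidp(t,.253,0)) for t in(.0,.03,.06,.09,.12)])
print("ball",[P(lidp(t,.19,.0734,.042)) for t in(0,.03,.06,.09,.12)])
```

```text
foot [117.7 402.9] [437.2 402.9] top right wall outer [ 29.6 443.1] inner [ 85.  443.1] front wall [301.1 435.4]
case screw(.2065,.038) [array([355.1, 486.3]), array([358.6, 490.7]), array([362.3, 495.5]), array([366.2, 500.9])]
lid edge [array([307.9, 425.7]), array([310.7, 429. ]), array([313.6, 432.8]), array([316.8, 437.2]), array([320.1, 442.4])]
ball [array([435.6, 541.6]), array([441.7, 549.9]), array([448.1, 558.9]), array([454.9, 568.7]), array([461.9, 579.4])]
```

>>> arm_command([
  [[0,0,-0.1,0,0,0],[0,0,-0.1,0,0,0],[0,0,-0.1,0,0,0],[0,0,-0.1,0,0,0]],
])

```text
t: 7.15
tool_pos: [0.5218, 0.067, 0.1428]
orientation: [-0.385, -3.118, 0.0]
force: [-0.3, -0.2, 0.8]
opening: 0.0006
gripper_force: 0.4
```

>>> arm_command([
  [[0,0,-0.1,0,0,0],[0,0,-0.1,0,0,0]],
])

```text
t: 7.32
tool_pos: [0.5218, 0.067, 0.1408]
orientation: [-0.385, -3.118, -0.0]
force: [-0.9, -0.0, 2.2]
opening: 0.0007
gripper_force: 0.4
```

>>> arm_command([
  [[0,0,-0.1,0,0,0],[0,0,-0.1,0,0,0]],
])

```text
t: 7.48
tool_pos: [0.5218, 0.067, 0.1389]
orientation: [-0.385, -3.118, -0.0]
force: [-0.7, 0.2, 2.3]
opening: 0.0003
gripper_force: 0.7
```

>>> arm_command([
  [[0,0,-0.1,0,0,0],[0,0,-0.1,0,0,0],[0,0,0,0,0,0],[0,0,0,0,0,0]],
])

```text
t: 7.82
tool_pos: [0.5219, 0.0669, 0.1368]
orientation: [0.385, 3.118, -0.0]
force: [-1.0, -0.9, -0.5]
opening: 0.0004
gripper_force: 0.0
```

Run:
```python
from h import *
a=eyes.read_camera("scene");cv2.imwrite("pics/s3.png",a);b=cv2.imread("pics/s2.png")
for o in lidangle(a):print(o)
g=lambda i:cv2.cvtColor(i,cv2.COLOR_BGR2GRAY)
P=np.float32([[393,168],[232.5,209],[364,194.5],[330,203],[345,202],[410,195],[213.5,226.7],[292,209]])
n,st,_=cv2.calcOpticalFlowPyrLK(g(b),g(a),P,None,winSize=(11,11),maxLevel=1);print((n-P).round(2))
w_=eyes.read_camera("wrist");cv2.imwrite("pics/w3.png",w_)
s=monitor.read_state();print(s["tool_pos"],s["force"])
```

```text
(0.2068, 0.038, 1, 0.054, 0.1)
(0.2061, 0.1504, 1, 0.272, 6.3)
(0.1715, 0.15, 1, 0.342, 0.4)
(0.1725, 0.0379, 1, 0.05, 1.1)
(0.1722, 0.0937, 1, 0.06, 1.7)
[[-0.48  0.17]
 [ 0.39  2.7 ]
 [-0.54  1.93]
 [-0.6   3.01]
 [-0.5   1.83]
 [-0.02 -0.03]
 [ 1.2   0.14]
 [ 0.32  3.43]]
[0.5219454  0.06688452 0.13686383] [-0.57297016  0.76685993 -0.12963635]
```

>>> arm_command([
  [[0,0,-0.1,0,0,0],[0,0,-0.1,0,0,0],[0,0,0,0,0,0]],
])

```text
t: 8.17
tool_pos: [0.5219, 0.0669, 0.1349]
orientation: [0.385, 3.118, -0.0]
force: [0.1, -0.1, 0.8]
opening: 0.0008
gripper_force: 0.7
```

>>> arm_command([
  [[0,0,-0.1,0,0,0],[0,0,-0.1,0,0,0],[0,0,0,0,0,0]],
])

```text
t: 8.42
tool_pos: [0.5219, 0.0669, 0.1328]
orientation: [0.385, 3.118, -0.0]
force: [-0.5, -0.2, 2.6]
opening: 0.0006
gripper_force: 1.1
```

>>> arm_command([
  [[0,0,-0.1,0,0,0],[0,0,-0.1,0,0,0],[0,0,0,0,0,0]],
])

```text
t: 8.67
tool_pos: [0.5218, 0.067, 0.1308]
orientation: [-0.385, -3.118, -0.0]
force: [-2.5, -0.8, 2.5]
opening: 0.0007
gripper_force: 1.3
```

Run:
```python
from h import *
a=eyes.read_camera("scene");cv2.imwrite("pics/s4.png",a)
for o in lidangle(a)[:1]+lidangle(a)[3:]:print(o)
w_=eyes.read_camera("wrist");cv2.imwrite("pics/w4.png",w_)
t=eyes.read_camera("top");cv2.imwrite("pics/t4.png",t)
s=monitor.read_state();print(s["tool_pos"],s["force"])
P=lambda p:(proj("wrist",p)).round(1)
for z in(.13,.15,.16):print("tool tip at z",z,P(w(-.1417-.0075,-.0491,z)))
C=np.zeros((600,800,3),np.uint8)
C[:300,:600]=cv2.resize(w_[230:380,200:500],(600,300),interpolation=2)
C[300:600,:500]=cv2.resize(a[160:235,250:375],(500,300),interpolation=2)
cv2.imwrite("pics/c4.png",C)
print("edge",[P(lidp(t,.253,0)) for t in(0,.03,.06)],"ball",[P(lidp(t,.19,.0734,.042)) for t in(0,.03,.06)])
```

```text
(0.2068, 0.038, 1, -0.05, 53.6)
(0.1725, 0.0379, 1, 0.026, 1.2)
(0.1722, 0.0937, 1, 0.036, 1.8)
[0.52184026 0.06693564 0.13081794] [-1.20113607  0.06784747  1.48857168]
tool tip at z 0.13 [318.1 269.7]
tool tip at z 0.15 [318.2 283. ]
tool tip at z 0.16 [318.3 290.8]
edge [array([418.6, 256.7]), array([422.9, 261.7]), array([427.6, 267.7])] ball [array([607.1, 427.9]), array([617., 441.]), array([627.5, 455.3])]
```

View pics/c4.png

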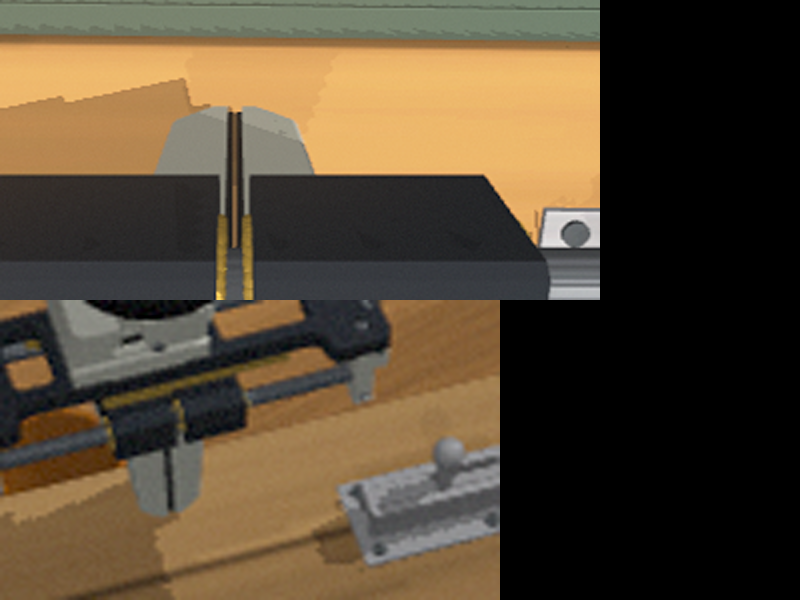

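The fingertips look intact and rest on the lid, which is at about 0.03 rad: crop (168,512) in the scene view and row 107 in the wrist view. The ball is at scene crop (448,453). Next I'll lift, open partway and go over the knob.

>>> arm_command([
  [[0,0,1,0,0,0],[0,0,2,0,0,0],[0,0,3,0,0,0],[0,0,3,0,0,0],[0.4,0.6,2.9,0,0,0],[1.2,1.8,0,0,0,0],[1.6,2.4,0,0,0,0],[1.6,2.4,0,0,0,0],[1.6,2.4,0,0,0,0],[0.8,1.2,0,0,0,0],[0,0,0,0,0,0]],
], gripper=-0.14, squeeze=15)

```text
t: 9.73
tool_pos: [0.5946, 0.1775, 0.2496]
orientation: [-0.381, -3.118, -0.001]
force: [-0.0, 0.5, 0.7]
opening: 0.0399
gripper_force: 0.0
```

Run:
```python
from h import *
s=monitor.read_state();print(s["t"],s["tool_pos"],s["force"],s["opening"],ch(s["tool_pos"]))
w_=eyes.read_camera("wrist");cv2.imwrite("pics/w5.png",w_)
a=eyes.read_camera("scene");cv2.imwrite("pics/s5.png",a)
for o in lidangle(a)[3:]:print(o)
C=np.zeros((600,800,3),np.uint8)
C[:480,:640]=w_;C[480:600,640:800]=0
C[480:600,:240]=cv2.resize(a[150:210,320:440],(240,120))
C[0:240,640:]=cv2.resize(a[120:240,330:410],(160,240))
cv2.imwrite("pics/c5.png",C)
p=s["tool_pos"]
print("tcp",proj("wrist",p),"tcp-19",proj("wrist",p+[0,0,.019]))
for th in(0,.042,.07):print(th,"ball",proj("wrist",lidp(th,.19,.0734,.042)),"ball scene",proj("scene",lidp(th,.19,.0734,.042)),"keeper",proj("wrist",w(-.1,.165,.162)))
```

```text
9.7333 [0.59455352 0.17747032 0.24959468] [-0.04585676  0.54785911  0.70377649] 0.03986336909705202 [-0.09805122  0.07577348  0.24959468]
(0.1725, 0.0379, 1, 0.048, 1.1)
(0.1722, 0.0937, 1, 0.06, 1.6)
tcp [322.60784994 283.25545065] tcp-19 [323.15444498 297.06798888]
0 ball [318.08460721 250.72999681] ball scene [361.39179213 198.53585213] keeper [434.31413911 240.1154387 ]
0.042 ball [318.1091968  256.67359951] ball scene [362.14436831 196.78240385] keeper [434.31413911 240.1154387 ]
0.07 ball [318.12568477 261.06604612] ball scene [362.6873432  195.69161732] keeper [434.31413911 240.1154387 ]
```

View pics/c5.png

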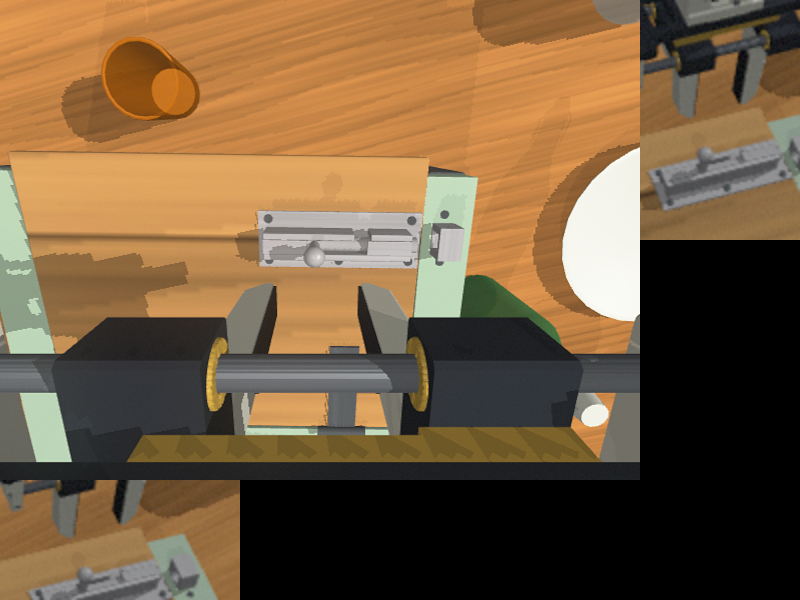

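Wrist view: the ball is at (314,257), the fingertips at (276,286) and (359,286), and the keeper at (447,243). The ball is about 2 mm to the -y side of the finger centre, so I'll correct for that and go down, feeling for the case top.

>>> arm_command([
  [[-0.05,-0.2,-0.5,0,0,0],[0,0,-1,0,0,0],[0,0,-1.2,0,0,0],[0,0,-1.2,0,0,0],[0,0,-1,0,0,0],[0,0,-0.7,0,0,0],[0,0,-0.5,0,0,0],[0,0,-0.3,0,0,0],[0,0,0,0,0,0]],
])

```text
t: 10.58
tool_pos: [0.593, 0.1729, 0.1851]
orientation: [-0.385, -3.117, 0.001]
force: [-0.2, -0.5, -0.0]
opening: 0.0396
gripper_force: 0.0
```

>>> arm_command([
  [[0,0,-0.1,0,0,0],[0,0,-0.1,0,0,0],[0,0,-0.1,0,0,0]],
])

```text
t: 10.83
tool_pos: [0.5938, 0.1731, 0.1836]
orientation: [0.385, 3.117, 0.001]
force: [0.4, -0.9, 0.1]
opening: 0.04
gripper_force: 0.0
```

>>> arm_command([
  [[0,0,-0.1,0,0,0],[0,0,-0.1,0,0,0],[0,0,-0.1,0,0,0]],
])

```text
t: 11.08
tool_pos: [0.5934, 0.173, 0.18]
orientation: [0.385, 3.118, 0.0]
force: [0.1, -0.4, -0.6]
opening: 0.0399
gripper_force: 0.0
```

>>> arm_command([
  [[0.06,0.23,-0.1,0,0,0],[0,0,-0.1,0,0,0],[0,0,-0.1,0,0,0],[0,0,0,0,0,0]],
])

```text
t: 11.42
tool_pos: [0.5938, 0.1753, 0.1766]
orientation: [-0.385, -3.118, 0.0]
force: [1.4, 0.5, -0.3]
opening: 0.0399
gripper_force: 0.0
```

>>> arm_command([
  [[0,0,-0.1,0,0,0],[0,0,-0.1,0,0,0],[0,0,-0.1,0,0,0],[0,0,0,0,0,0]],
])

```text
t: 11.75
tool_pos: [0.5938, 0.1752, 0.1736]
orientation: [-0.385, -3.118, 0.0]
force: [-0.1, 0.9, 0.3]
opening: 0.04
gripper_force: 0.0
```

>>> arm_command([
  [[0,0,-0.1,0,0,0],[0,0,-0.1,0,0,0],[0,0,-0.1,0,0,0],[0,0,0,0,0,0]],
])

```text
t: 12.08
tool_pos: [0.5938, 0.1752, 0.1706]
orientation: [-0.385, -3.118, 0.0]
force: [0.3, 0.1, 0.8]
opening: 0.04
gripper_force: 0.0
```

>>> arm_command([
  [[0,0,-0.1,0,0,0],[0,0,-0.1,0,0,0],[0,0,0,0,0,0]],
])

```text
t: 12.33
tool_pos: [0.5938, 0.1752, 0.1687]
orientation: [-0.385, -3.118, 0.0]
force: [0.0, -0.1, -0.3]
opening: 0.0399
gripper_force: 0.0
```

>>> arm_command([
  [[0,0,-0.1,0,0,0],[0,0,-0.1,0,0,0],[0,0,0,0,0,0]],
])

```text
t: 12.58
tool_pos: [0.5938, 0.1752, 0.1667]
orientation: [-0.385, -3.118, 0.0]
force: [-0.8, -0.6, -0.6]
opening: 0.04
gripper_force: 0.0
```

Run:
```python
from h import *
a=eyes.read_camera("scene");cv2.imwrite("pics/s6.png",a)
s=monitor.read_state();print(s["t"],s["tool_pos"],s["force"])
b=cv2.imread("pics/s5.png")
g=lambda i:cv2.cvtColor(i,cv2.COLOR_BGR2GRAY)
P=np.float32([[393,169.5],[232,212],[300,195],[260,225]])
n,st,_=cv2.calcOpticalFlowPyrLK(g(b),g(a),P,None,winSize=(15,15),maxLevel=1);print((n-P).round(2),st.ravel())
```

```text
12.6333 [0.59384824 0.17524703 0.16675798] [ 0.17253565 -0.05816098 -0.00263528]
[[-5.890e+00  1.569e+01]
 [-1.100e-01 -3.000e-02]
 [ 1.200e-01 -3.000e-02]
 [ 7.022e+01 -2.683e+01]] [1 1 1 1]
```

>>> arm_command([
  [[0,0,-0.1,0,0,0],[0,0,0,0,0,0],[0,0,0,0,0,0],[0,0,0,0,0,0],[0,0,0,0,0,0],[0,0,0,0,0,0]],
], gripper=-1, squeeze=15)

```text
t: 13.13
tool_pos: [0.594, 0.1753, 0.1659]
orientation: [0.385, 3.118, 0.0]
force: [-0.2, 0.6, -0.5]
opening: 0.0134
gripper_force: 15.0
```

Gripped the ball, with an opening of 13.4 mm. Next I'll slide the bolt 14 mm, which leaves it short of the keeper.

>>> arm_command([
  [[0,0,0,0,0,0],[0.05,0.19,0,0,0,0],[0.05,0.2,0,0,0,0],[0.05,0.19,0,0,0,0],[0,0,0,0,0,0]],
], squeeze=25)

```text
t: 13.55
tool_pos: [0.5956, 0.1814, 0.166]
orientation: [0.385, 3.118, 0.0]
force: [-0.8, -0.9, 0.2]
opening: 0.0131
gripper_force: 25.0
```

>>> arm_command([
  [[0.05,0.19,0,0,0,0],[0.05,0.2,0,0,0,0],[0.05,0.19,0,0,0,0],[0.05,0.2,0,0,0,0],[0,0,0,0,0,0]],
])

```text
t: 13.97
tool_pos: [0.5977, 0.1893, 0.166]
orientation: [0.384, 3.118, 0.001]
force: [0.8, -0.4, -0.0]
opening: 0.013
gripper_force: 25.0
```

Run:
```python
from h import *
s=monitor.read_state();print(s["t"],s["tool_pos"],s["force"],s["opening"],ch(s["tool_pos"]))
a=eyes.read_camera("scene");cv2.imwrite("pics/s7.png",a);b=cv2.imread("pics/s5.png")
g=lambda i:cv2.cvtColor(i,cv2.COLOR_BGR2GRAY)
P=np.float32([[232,212],[300,195]])
n,st,_=cv2.calcOpticalFlowPyrLK(g(b),g(a),P,None,winSize=(15,15),maxLevel=1);print((n-P).round(2),st.ravel())
```

```text
13.9667 [0.59765245 0.18934643 0.16598464] [ 0.7543393  -0.43956459 -0.03797641] 0.012981864292535998 [-0.09793773  0.08804672  0.16598464]
[[-0.06 -0.05]
 [-0.05 -0.01]] [1 1]
```

>>> arm_command([
  [[0,0,-0.1,0,0,0],[0,0,-0.1,0,0,0],[0,0,-0.1,0,0,0],[0,0,0,0,0,0],[0,0,0,0,0,0]],
])

```text
t: 14.43
tool_pos: [0.5976, 0.1891, 0.1632]
orientation: [0.384, 3.118, 0.001]
force: [0.2, 1.1, 4.1]
opening: 0.0135
gripper_force: 25.0
```

```bash
cat >> h.py <<'E'
def look(name,ref="pics/s5.png"):
    s=monitor.read_state();F=ch(np.r_[s["force"][:2]+O,s["force"][2]])
    print("t",s["t"],"chest pos mm",(ch(s["tool_pos"])*1000).round(1),"F chest",F.round(1),"open",round(s["opening"]*1000,1))
    a=eyes.read_camera("scene");cv2.imwrite(name,a);b=cv2.imread(ref)
    g=lambda i:cv2.cvtColor(i,cv2.COLOR_BGR2GRAY);P=np.float32([[232,212],[300,195]])
    n,st,_=cv2.calcOpticalFlowPyrLK(g(b),g(a),P,None,winSize=(15,15),maxLevel=1);print("lid shift px",(n-P).round(2).tolist())
E
python3 -c "
from h import *
look('pics/s8.png')
for t in (.05,.04,.02,0,-.02):print(t,proj('scene',lidp(t,.253,-.158)))"
```

```text
t 14.4333 chest pos mm [-97.9  87.8 163.2] F chest [-0.   1.1  4.1] open 13.5
lid shift px [[0.07000000029802322, 0.3799999952316284], [-3.6500000953674316, 1.940000057220459]]
0.05 [231.57575714 212.36886065]
0.04 [231.7486214  213.08638658]
0.02 [232.10124241 214.54406555]
0 [232.46287303 216.03126032]
-0.02 [232.83330078 217.54720172]
```

>>> arm_command([
  [[0,0,-0.1,0,0,0],[0,0,-0.1,0,0,0],[0,0,0,0,0,0],[0,0,0,0,0,0]],
])

```text
t: 14.82
tool_pos: [0.5976, 0.1889, 0.161]
orientation: [0.385, 3.118, 0.0]
force: [-0.8, 1.8, 4.3]
opening: 0.0134
gripper_force: 25.0
```

```bash
python3 -c "
from h import *
look('pics/s9.png')"
```

```text
t 14.8167 chest pos mm [-97.9  87.6 161. ] F chest [-1.2  1.5  4.3] open 13.4
lid shift px [[0.15000000596046448, 0.8199999928474426], [-193.86000061035156, 83.58999633789062]]
```

>>> arm_command([
  [[0.02,0.1,0,0,0,0],[0.02,0.1,0,0,0,0],[0.02,0.1,0,0,0,0],[0,0,0,0,0,0]],
])

```text
t: 15.2
tool_pos: [0.5982, 0.1914, 0.161]
orientation: [0.385, 3.118, -0.001]
force: [0.3, -0.6, 5.0]
opening: 0.0137
gripper_force: 25.0
```

>>> arm_command([
  [[0.02,0.1,0,0,0,0],[0,0,0,0,0,0]],
])

```text
t: 15.37
tool_pos: [0.5985, 0.1925, 0.161]
orientation: [0.385, 3.118, -0.001]
force: [0.5, -1.8, 4.2]
opening: 0.0129
gripper_force: 25.0
```

>>> arm_command([
  [[0.02,0.1,0,0,0,0],[0,0,0,0,0,0]],
])

```text
t: 15.53
tool_pos: [0.5985, 0.1928, 0.161]
orientation: [0.386, 3.118, -0.003]
force: [-0.4, -4.3, 6.4]
opening: 0.0131
gripper_force: 25.0
```

Contact with the keeper: Fy is about -4 N. Now I'll press down in small steps and feel for the hole.

>>> arm_command([
  [[0,0,-0.1,0,0,0],[0,0,0,0,0,0]],
])

```text
t: 15.7
tool_pos: [0.5986, 0.1928, 0.1602]
orientation: [0.386, 3.118, -0.002]
force: [-1.2, -5.5, 7.3]
opening: 0.0131
gripper_force: 25.0
```

>>> arm_command([
  [[0,0,-0.1,0,0,0],[0,0,0,0,0,0]],
])

```text
t: 15.87
tool_pos: [0.5986, 0.1928, 0.1593]
orientation: [0.386, 3.117, -0.002]
force: [-1.5, -4.5, 7.3]
opening: 0.0133
gripper_force: 25.0
```

>>> arm_command([
  [[0,0,-0.1,0,0,0],[0,0,0,0,0,0]],
])

```text
t: 16.03
tool_pos: [0.5986, 0.1929, 0.1584]
orientation: [0.386, 3.117, -0.002]
force: [-1.3, -3.6, 7.1]
opening: 0.0137
gripper_force: 25.0
```

>>> arm_command([
  [[0,0,-0.1,0,0,0],[0,0,0,0,0,0]],
])

```text
t: 16.2
tool_pos: [0.5987, 0.1934, 0.1574]
orientation: [0.385, 3.117, -0.001]
force: [0.7, -2.9, 6.3]
opening: 0.0133
gripper_force: 25.0
```

>>> arm_command([
  [[0,0,-0.1,0,0,0],[0,0,0,0,0,0]],
])

```text
t: 16.37
tool_pos: [0.5987, 0.1937, 0.1564]
orientation: [0.385, 3.117, -0.0]
force: [-0.8, -1.1, 6.9]
opening: 0.0133
gripper_force: 25.0
```

```bash
python3 -c "
from h import *
look('pics/s10.png')"
```

```text
t 16.3667 chest pos mm [-98.   92.5 156.4] F chest [-0.5 -1.3  6.9] open 13.3
lid shift px [[0.3400000035762787, 1.2599999904632568], [-208.38999938964844, 89.81999969482422]]
```

The y force has dropped and the bolt crept forward, so it is entering the hole. I'll advance gently.

>>> arm_command([
  [[0.02,0.1,0,0,0,0],[0,0,0,0,0,0]],
])

```text
t: 16.58
tool_pos: [0.599, 0.1948, 0.1564]
orientation: [0.385, 3.117, 0.0]
force: [-0.6, -1.9, 6.6]
opening: 0.0132
gripper_force: 25.0
```

>>> arm_command([
  [[0.03,0.1,0,0,0,0],[0,0,0,0,0,0]],
])

```text
t: 16.75
tool_pos: [0.5992, 0.1958, 0.1564]
orientation: [0.385, 3.117, 0.0]
force: [-0.7, -1.1, 6.3]
opening: 0.0132
gripper_force: 25.0
```

>>> arm_command([
  [[0.02,0.1,-0.1,0,0,0],[0.02,0.1,0,0,0,0],[0.03,0.1,0,0,0,0],[0,0,0,0,0,0]],
])

```text
t: 17.08
tool_pos: [0.6, 0.1989, 0.1555]
orientation: [0.385, 3.117, 0.0]
force: [-0.7, -0.0, 7.6]
opening: 0.013
gripper_force: 25.0
```

>>> arm_command([
  [[0.02,0.1,0,0,0,0],[0.02,0.1,0,0,0,0],[0.03,0.1,0,0,0,0],[0.02,0.1,0,0,0,0],[0,0,0,0,0,0]],
])

```text
t: 17.5
tool_pos: [0.601, 0.2029, 0.1555]
orientation: [0.385, 3.117, 0.0]
force: [0.6, -0.6, 6.3]
opening: 0.0131
gripper_force: 25.0
```

>>> arm_command([
  [[0.02,0.1,0,0,0,0],[0.02,0.1,0,0,0,0],[0.03,0.1,0,0,0,0],[0.02,0.1,0,0,0,0],[0,0,0,0,0,0]],
])

```text
t: 17.92
tool_pos: [0.602, 0.2068, 0.1555]
orientation: [0.385, 3.117, 0.0]
force: [0.6, -0.7, 5.3]
opening: 0.0131
gripper_force: 25.0
```

>>> arm_command([
  [[0.02,0.1,0,0,0,0],[0.03,0.1,0,0,0,0],[0,0,0,0,0,0]],
])

```text
t: 18.17
tool_pos: [0.6025, 0.2088, 0.1555]
orientation: [0.385, 3.117, 0.0]
force: [-0.2, -1.1, 6.6]
opening: 0.0132
gripper_force: 25.0
```

>>> arm_command([
  [[0.02,0.1,0,0,0,0],[0,0,0,0,0,0]],
])

```text
t: 18.33
tool_pos: [0.6027, 0.2097, 0.1555]
orientation: [0.385, 3.117, 0.0]
force: [0.4, -0.8, 6.6]
opening: 0.0134
gripper_force: 25.0
```

>>> arm_command([
  [[0.01,0.05,0,0,0,0],[0,0,0,0,0,0]],
])

```text
t: 18.5
tool_pos: [0.6028, 0.2102, 0.1555]
orientation: [0.385, 3.117, -0.0]
force: [0.4, -0.8, 5.8]
opening: 0.0129
gripper_force: 25.0
```

Travel is now about 35.8 mm. I'll feel for the end stop.

>>> arm_command([
  [[0.01,0.05,0,0,0,0],[0,0,0,0,0,0]],
])

```text
t: 18.67
tool_pos: [0.6029, 0.2103, 0.1555]
orientation: [0.385, 3.117, -0.001]
force: [0.2, -3.5, 6.8]
opening: 0.0132
gripper_force: 25.0
```

>>> arm_command([
  [[0.01,0.05,0,0,0,0],[0,0,0,0,0,0]],
])

```text
t: 18.83
tool_pos: [0.6029, 0.2105, 0.1554]
orientation: [0.385, 3.117, -0.002]
force: [-0.3, -4.5, 7.1]
opening: 0.0132
gripper_force: 25.0
```

>>> arm_command([
  [[0.01,0.05,0,0,0,0],[0,0,0,0,0,0]],
])

```text
t: 19.0
tool_pos: [0.6029, 0.2105, 0.1555]
orientation: [0.386, 3.117, -0.003]
force: [-0.6, -5.3, 7.1]
opening: 0.013
gripper_force: 25.0
```

The bolt is home against its end stop. I'll hold, release, rise, go behind the knob (chest +x) and shut the fingers.

>>> arm_command([
  [[0,0,0,0,0,0],[0,0,0,0,0,0],[0,0,0,0,0,0]],
])

```text
t: 19.25
tool_pos: [0.6029, 0.2106, 0.1554]
orientation: [0.386, 3.117, -0.003]
force: [-1.4, -5.4, 7.9]
opening: 0.0134
gripper_force: 25.0
```

>>> arm_command([
  [[-0.03,-0.1,0,0,0,0],[0,0,0,0,0,0],[0,0,0,0,0,0],[0,0,0.5,0,0,0],[0,0,1.5,0,0,0],[0,0,2,0,0,0],[0,0,1,0,0,0],[0,0,0,0,0,0]],
], gripper=-0.14)

```text
t: 19.92
tool_pos: [0.6039, 0.2115, 0.2085]
orientation: [0.384, 3.113, 0.003]
force: [0.2, -0.8, 0.7]
opening: 0.0401
gripper_force: 0.0
```

Run:
```python
from h import *
look("pics/s11.png")
s=monitor.read_state()
# bolt travel from ball: track via grey ball in wrist image
w_=eyes.read_camera("wrist");cv2.imwrite("pics/w11.png",w_)
p=monitor.read_state()["tool_pos"]
T=cv2.imread("pics/w5.png")[243:271,300:328]
r=cv2.matchTemplate(w_[200:340,250:400],T,cv2.TM_CCOEFF_NORMED);_,v,_,l=cv2.minMaxLoc(r)
print(v,np.array(l)+[250+14,200+14])
for th in(0,.02,.04):print([proj("wrist",lidp(th,.19,y,.042)).round(1) for y in(.0736,.1096)])
```

```text
t 19.9167 chest pos mm [-97.3 111.1 208.5] F chest [ 0.4 -0.7  0.7] open 40.1
lid shift px [[0.36000001430511475, 1.3799999952316284], [-201.75999450683594, 86.87000274658203]]
0.7270635962486267 [314 273]
[array([255.8, 272.6]), array([316.9, 272.6])]
[array([254.8, 276.2]), array([316.9, 276.2])]
[array([253.8, 280.1]), array([316.9, 280.1])]
```

>>> arm_command([
  [[0.6,-0.15,0,0,0,0],[0.9,-0.23,0,0,0,0],[0.9,-0.22,0,0,0,0],[0,0,0,0,0,0],[0,0,-1,0,0,0],[0,0,-1.5,0,0,0],[0,0,-1.2,0,0,0],[0,0,-0.6,0,0,0],[0,0,-0.3,0,0,0],[0,0,0,0,0,0]],
], gripper=-1)

```text
t: 20.85
tool_pos: [0.6254, 0.2048, 0.1575]
orientation: [-0.384, -3.116, 0.001]
force: [0.1, -0.4, 0.2]
opening: 0.0006
gripper_force: 0.0
```

```bash
python3 -c "
from h import *
look('pics/s12.png')"
```

```text
t 20.85 chest pos mm [-74.8 109.7 157.5] F chest [ 0.2 -0.3  0.2] open 0.6
lid shift px [[0.3100000023841858, 1.2000000476837158], [-198.77000427246094, 85.5999984741211]]
```

>>> arm_command([
  [[-0.29,0.07,0,0,0,0],[-0.29,0.07,0,0,0,0],[-0.29,0.07,0,0,0,0],[-0.29,0.08,0,0,0,0],[-0.29,0.07,0,0,0,0],[0,0,0,0,0,0]],
])

```text
t: 21.4
tool_pos: [0.6114, 0.2087, 0.1595]
orientation: [0.384, 3.117, 0.0]
force: [0.9, -0.7, 0.3]
opening: 0.0006
gripper_force: 0.3
```

>>> arm_command([
  [[-0.19,0.05,0,0,0,0],[-0.19,0.05,0,0,0,0],[-0.2,0.05,0,0,0,0],[0,0,0,0,0,0]],
])

```text
t: 21.73
tool_pos: [0.6055, 0.2101, 0.1587]
orientation: [-0.384, -3.117, 0.0]
force: [0.9, 0.4, 0.5]
opening: 0.0006
gripper_force: 0.3
```

>>> arm_command([
  [[-0.19,0.05,0,0,0,0],[-0.2,0.05,0,0,0,0],[-0.2,0.05,0,0,0,0],[0,0,0,0,0,0]],
])

```text
t: 22.07
tool_pos: [0.5995, 0.2115, 0.1586]
orientation: [-0.385, -3.117, 0.001]
force: [1.3, -0.9, -1.2]
opening: 0.0007
gripper_force: 0.5
```

```bash
python3 -c "
from h import *
look('pics/s13.png')"
```

```text
t 22.0667 chest pos mm [-101.5  109.9  158.6] F chest [ 1.5 -0.5 -1.2] open 0.7
lid shift px [[0.3400000035762787, 1.3799999952316284], [-194.08999633789062, 83.25]]
```

>>> arm_command([
  [[-0.19,0.05,0,0,0,0],[-0.2,0.05,0,0,0,0],[-0.2,0.05,0,0,0,0],[-0.19,0.05,0,0,0,0],[0,0,0,0,0,0]],
])

```text
t: 22.53
tool_pos: [0.5919, 0.2137, 0.1592]
orientation: [-0.384, -3.118, -0.0]
force: [0.9, 0.1, -0.6]
opening: 0.0001
gripper_force: 0.3
```

>>> arm_command([
  [[-0.2,0.05,0,0,0,0],[-0.2,0.05,0,0,0,0],[0,0,0,0,0,0]],
])

```text
t: 22.78
tool_pos: [0.5879, 0.2147, 0.1591]
orientation: [-0.384, -3.118, -0.0]
force: [0.5, -1.1, 0.9]
opening: 0.0002
gripper_force: 0.4
```

>>> arm_command([
  [[0.1,-0.02,0.5,0,0,0],[0,0,1,0,0,0],[0,0,1.5,0,0,0],[0,0,1,0,0,0],[-0.7,0.17,0,0,0,0],[-1,0.25,0,0,0,0],[0,0,0,0,0,0],[0,0,0,0,0,0]],
])

```text
t: 23.45
tool_pos: [0.5718, 0.2187, 0.1989]
orientation: [-0.384, -3.118, 0.0]
force: [-0.3, -0.8, 0.4]
opening: 0.0003
gripper_force: 0.0
```

```bash
python3 -c "
from h import *
look('pics/s14.png')
a=cv2.imread('pics/s14.png');np.set_printoptions(linewidth=250)
for ph in (0,.6,.9,1.2,1.4):
  r=.19+.03*np.sin(ph);h=.012+.03*np.cos(ph);p=lidp(.018,r,.1096,h);print(ph,proj('scene',p).round(1),(ch(p)*1000).round(1))
"
```

```text
t 23.45 chest pos mm [-130.2  110.2  198.9] F chest [-0.1 -0.8  0.4] open 0.3
lid shift px [[0.38999998569488525, 1.2799999713897705], [-222.49000549316406, 97.01000213623047]]
0 [380.2 192.9] [-99.2 109.6 195.4]
0.6 [376.5 187.4] [-116.2  109.6  190.5]
0.9 [374.8 186.7] [-122.9  109.6  184.5]
1.2 [373.5 187.3] [-127.5  109.6  176.8]
1.4 [372.8 188.4] [-129.2  109.6  171. ]
```

>>> arm_command([
  [[0,0,-0.8,0,0,0],[0,0,-0.8,0,0,0],[0,0,-0.5,0,0,0],[0,0,-0.3,0,0,0],[0,0,-0.3,0,0,0],[0,0,-0.3,0,0,0],[0,0,-0.3,0,0,0],[0,0,-0.2,0,0,0],[0,0,0,0,0,0]],
])

```text
t: 24.25
tool_pos: [0.5721, 0.2184, 0.1634]
orientation: [-0.385, -3.117, 0.0]
force: [-0.6, -0.3, -0.6]
opening: 0.0007
gripper_force: 0.0
```

>>> arm_command([
  [[0,0,-0.1,0,0,0],[0,0,-0.1,0,0,0],[0,0,-0.1,0,0,0],[0,0,0,0,0,0]],
])

```text
t: 24.58
tool_pos: [0.5722, 0.2185, 0.1608]
orientation: [-0.385, -3.118, 0.0]
force: [0.2, 0.1, 0.4]
opening: 0.0005
gripper_force: 0.0
```

>>> arm_command([
  [[0,0,-0.1,0,0,0],[0,0,-0.1,0,0,0],[0,0,0,0,0,0]],
])

```text
t: 24.83
tool_pos: [0.5719, 0.2186, 0.159]
orientation: [-0.384, -3.117, -0.0]
force: [-2.4, -0.3, 2.3]
opening: 0.0006
gripper_force: 1.2
```

>>> arm_command([
  [[0,0,0.5,0,0,0],[0,0,0.7,0,0,0],[0.58,-0.15,0,0,0,0],[0,0,0,0,0,0],[0,0,-0.4,0,0,0],[0,0,-0.3,0,0,0],[0,0,-0.2,0,0,0],[0,0,-0.1,0,0,0],[0,0,0,0,0,0]],
])

```text
t: 25.58
tool_pos: [0.5776, 0.2168, 0.1601]
orientation: [-0.385, -3.117, 0.001]
force: [-1.0, -0.7, -0.5]
opening: 0.0003
gripper_force: 0.0
```

>>> arm_command([
  [[0,0,-0.1,0,0,0],[0,0,-0.1,0,0,0],[0,0,0,0,0,0]],
])

```text
t: 25.83
tool_pos: [0.578, 0.217, 0.159]
orientation: [-0.385, -3.118, -0.0]
force: [-0.7, -0.1, 0.6]
opening: 0.0006
gripper_force: 0.4
```

>>> arm_command([
  [[0,0,-0.1,0,0,0],[0,0,-0.1,0,0,0],[0,0,0,0,0,0]],
])

```text
t: 26.08
tool_pos: [0.5779, 0.2171, 0.1569]
orientation: [-0.385, -3.118, -0.0]
force: [-1.8, 0.2, 1.9]
opening: 0.0005
gripper_force: 1.2
```

>>> arm_command([
  [[0,0,-0.1,0,0,0],[0,0,-0.1,0,0,0],[0,0,0,0,0,0]],
])

```text
t: 26.33
tool_pos: [0.578, 0.217, 0.1547]
orientation: [-0.385, -3.118, -0.0]
force: [-2.0, 0.3, 1.9]
opening: 0.0004
gripper_force: 0.8
```

>>> arm_command([
  [[0,0,-0.1,0,0,0],[0,0,-0.1,0,0,0],[0,0,0,0,0,0]],
])

```text
t: 26.58
tool_pos: [0.578, 0.2169, 0.1525]
orientation: [-0.385, -3.118, 0.0]
force: [-0.9, 0.1, 0.6]
opening: 0.0011
gripper_force: 0.6
```

>>> arm_command([
  [[0,0,-0.1,0,0,0],[0,0,-0.1,0,0,0],[0,0,0,0,0,0]],
])

```text
t: 26.83
tool_pos: [0.578, 0.2169, 0.1506]
orientation: [-0.385, -3.118, 0.0]
force: [0.2, 1.7, 0.7]
opening: 0.0005
gripper_force: 0.5
```

>>> arm_command([
  [[0,0,1,0,0,0],[0,0,2,0,0,0],[0,0,3,0,0,0],[0,0,3,0,0,0],[1.5,0,2,0,0,0],[1.5,0,0,0,0,0],[0,0,0,0,0,0],[0,0,0,0,0,0],[0,0,0,0,0,0]],
])

```text
t: 27.58
tool_pos: [0.6073, 0.2168, 0.26]
orientation: [-0.385, -3.116, 0.001]
force: [-0.5, -0.4, -0.1]
opening: 0.0005
gripper_force: 0.0
```

Run:
```python
from h import *
look("pics/s15.png")
ref=[(ph,lidp(.018,.19+.03*np.sin(ph),.1096,.012+.03*np.cos(ph))) for ph in(0,.3,.6,.8,1,1.2,1.4)]
w_=eyes.read_camera("wrist");cv2.imwrite("pics/w15.png",w_)
q=[proj("wrist",p) for _,p in ref]
for (ph,_),x in zip(ref,q):print(ph,x.round(1))
m,R,t=cam("wrist");d=(R@ref[0][1]+t)[2];print("r px",.0075*m["fx"]/d)
x0,y0=(np.min(q,axis=0)-40).astype(int);x1,y1=(np.max(q,axis=0)+40).astype(int)
c=w_[max(y0,0):y1,max(x0,0):x1];g=cv2.cvtColor(c,cv2.COLOR_BGR2GRAY)
k=cv2.HoughCircles(cv2.resize(g,None,fx=3,fy=3,interpolation=2),cv2.HOUGH_GRADIENT,1.5,20,param1=80,param2=22,minRadius=20,maxRadius=50)
if k is not None:
    for a in k[0][:6]:print((a/3+[max(x0,0),max(y0,0),0]).round(1))
```

```text
t 27.5833 chest pos mm [-95.3 117.  260. ] F chest [-0.4 -0.5 -0.1] open 0.5
lid shift px [[0.3400000035762787, 1.4199999570846558], [-208.16000366210938, 89.58999633789062]]
0 [307.6 245.5]
0.3 [307.6 233.2]
0.6 [307.6 221.1]
0.8 [307.7 213.8]
1 [307.8 207.6]
1.2 [308.  202.7]
1.4 [308.1 199.4]
r px 10.353425216481527
[307.8 198.8   9. ]
[296.2 233.8  16.4]
[318.8 217.2  13.6]
[326.2 236.8  14.2]
[326.2 216.2  14.7]
[296.2 243.8  14.2]
```

Run:
```python
from h import *
w_=cv2.imread("pics/w15.png");S=cv2.cvtColor(w_,cv2.COLOR_BGR2HSV)[:,:,1]
for x in range(296,322,4):print(x,S[182:252:3,x])
```

```text
296 [144 142 144 143 144 135 137 131  11  11   9  13  15  15  13   8  10   8
   7  10   7   9   9   7]
300 [145 142 143 144  87   6  10  47  11  11   8   8   7  24  11   9  10   7
   7   8  10  11   8   8]
304 [146 143 143  44  12  14   7  11  13  16  12  12  15  10  10   8  11   8
   8  10  12   9   4  11]
308 [145 142 143   7  10  10   9  12  11  11   9   8   5   5   5   5   7   8
   9  13  13   6   7   9]
312 [146 145 146  26  10  10   3   7  12  13  10   9   9  10  11  20  10  10
   7  14   8   9   5   7]
316 [142 144 142 146  72   4   6  32   5   8   9  10   8  12  11   8   7   9
   5   8   6   9   7   9]
320 [144 143 144 142 145 143 142 143   7  11   8   8   7  12  10   5   8   9
   7   7   8   7   9   8]
```

The steel ball shows against the wood at (308,198.5), where the model puts it for a 1.4 rad fold with the bolt home. The lid is held down and the arm is clear, so I'm handing in.

```bash
python3 -c "
from plant import ticket
print(ticket.close_job())"
```

```text
the job is handed in; nothing more can be done
None
```

I shut and bolted the chest, folded the knob to about 1.4 rad (by the wrist camera), and handed the job in at about 28 s; the hand-in returned no verdict.

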